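# Lock the scope case with hasp and pin

### The arm

A 6-joint arm with a two-finger parallel gripper is mounted at the origin on the work surface. World frame = base frame: x ahead of the robot, y to its left, z up, the work surface at z = 0. Lengths are in mm, angles in rad, forces in N, time in s.
With the tool pointing down it reaches from about 375 to 750 mm from the base axis. Payload 9 kg.
Tool frame: the origin (TCP) lies at the very end of the fingers, on their centre line; the grasp point (between the pads) lies 19 mm behind it; z points along the fingers, y is the line along which they close (so a half turn about z gives the same grasp; the last joint's range is limited). The gripper opens to 85 mm and grips with 20 to 120 N. Pads are 22 mm wide; open, the fingers measure 114 mm over their backs; the gripper's body (76 mm by 85 mm) begins 54 mm behind the grasp point. The pads swing forward as they close: fully open they stand 13 mm farther back than shut.
Start: joints at [1.05, 0.104, 0.097, 1.564, 0, 1.353], TCP at [178.921, 572.734, 231.331] pointing down, gripper open.
Joint ranges: [-2.99, 2.99], [-0.84, 1.86], [-1.1, 1.16], [-1.84, 2.11], [-1.51, 1.56], [-3.14, 3.14]. Speed limits (rad/s): [2.22, 2.22, 2.57, 3.14, 3.14, 3.14].

### API

Orientations are given as [roll, pitch, yaw] about the fixed x, y, z axes, in that order (R = Rz(yaw) Ry(pitch) Rx(roll)).
In Python, from cell import bot gives the robot as it stands.
- The arm moves only by the tool apply_moves, never from a script. Its arguments are lists of equal length, an entry for each row: "offset": the shift along the tool's x, y, z in m, a list of three; "yaw": the turn about the tool's z in degrees. In form: {"offset": [[x, y, z], ...], "yaw": [yaw, ...]}. A call has 1 to 12 rows; each row shifts and turns the commanded pose from where the row before left it, along the tool's axes as they then stand; what a row does not reach is not made up. A row lasts 1/12 s, in which the tool goes at most 41.7 mm and 7.16 degrees, less where a joint would pass 70% of its speed; a pose out of reach is approached as far as the arm can. A call with a gripper value outside its range is refused whole. "hand" is the closure in counts, from 0 (fully open) to 255 (shut), set as the call begins (left out, the last holds). The fingers move at their own pace and stop on an object; "grip_force" is the grip in N (left out, the last holds). Time passes only in rows, so rows that do not move let the fingers close. It gives the time, the measured TCP pose, the force, the opening and the grip force at its end, in the units of the state.
- bot.state(): the state, without advancing time (a new reading comes with each control period).
- bot.get_image(name): name is "scene" or "top"; returns (picture, depth): 420x560x3 uint8, blue, green, red; 420x560 float32, mm along the optical axis (not along the pixel's ray), 0 where there is no reading.
- bot.get_calibration(name): a dict with "fx", "fy", "cx", "cy" (pixels), "R" (3x3) and "t" (3): a world point X has camera coordinates R X + t. Camera axes: x right, y down, z forward; pixel columns grow to the right and rows downward; lengths in mm; the calibration is good to about 2 mm. A picture is of the moment at which its call begins. get_calibration takes no time and is no camera call.
- bot.job_done(): hands the job in; it is judged then, once.
Trained networks look in the newest picture that a camera, given by its name, has taken for a name from the list of things; names that differ only in an ending like _2 or _b are one class to them, and where a whole thing is asked for, a point or a joint stands for the part that bears it (a point fixed in the world has none). Each returns a list of dicts, best first, with "conf" (0 to 1); they miss things now and then, are a little off and sometimes report something else, mostly with a low value. They report only what shows in the picture. A call takes as long as a camera call. They do not tell look-alikes from the thing itself.
- bot.search_frame(camera, label): "point" ([x, y, z] in mm, in world coordinates, good to about 4 mm: the middle of the surface that is visible of it).
The state is a dict: "t": time; "joint_pos": joint angles; "dq": joint speeds; "effort": joint torques, N m; "tcp_pos": TCP position; "orientation": TCP orientation; "force": force on the tool from outside, world axes, zero at the start; "ft_torque": the same for the moment, N m; "gripper_width": finger opening in mm; "grasp_force": force on a finger pad.
Only numpy, scipy, OpenCV 4.12 (cv2) and the standard library are available. Lean on these libraries where they do the work, as an engineer would, in place of code of your own. Each camera call takes 0.05 s, during which the arm holds its last target. There are 200 camera calls.

### The job

Lock the blue-lidded instrument case: swing its brass hasp over so that it hangs down over the dark steel staple, then take the red-handled retaining pin from the white rack and drop it upright through the staple's eye, down to its collar. Leave the black-handled mirror standing in the rack.

Things in the scene. Friction and masses are not known exactly. Their poses are not given: they have to be found in the camera images.
- case: Fixed, shut aluminium case, blue bare lid, 246 (x) x 176 (y) x 120 (z) mm. Origin: centre of underside, z up; +y is the hasp side. Hasp hinge line: along x at case (0, 92, 118) mm. Dark steel staple: level ring sticking out of the +y side, bore 26, outside 38, 5 mm thick, centre at case (0, 121) mm, top 78 mm above the counter; free space below it.
- hasp (a joint): Brass hasp, 60 mm wide, 90 long, 4 thick; slot (40 wide) 30 to 64 mm from the hinge, solid tab beyond. Rad: 0 hangs down over the staple, 1.57 level to the case's +y, 3.14 upright, 3.59 stop, leaning back over the lid. Starts leaning back at 3.2 to 3.59. Loose hinge: pushed from behind to the case's +y, well past upright, it falls within 2 s and rests within 0.15 of 0. 90 g.
- pin: Pin in one of 3 holes (18 mm, in a row 85 mm apart) of a fixed white rack 72 mm high. Origin: centre of the collar's underside, on the rack's top; z up. Red round handle 20 mm thick from 4 to 40 mm up; steel collar 34 mm wide, 0 to 4 mm; shank 8 mm thick, 50 mm down, foot tapered. 40 to 85 g. A mirror and an aluminium tuning fork, up to 110 mm above the rack, stand in the other holes.
- mirror: Bystander: throat mirror with a black round handle 16 mm thick and a small round mirror on top, 104 mm high above the rack, standing in another hole of the same rack. Origin: centre of its collar's underside; z up.
Not all that is in view belongs to the job. Leave any turquoise look-alike of the pin alone.

How it is judged:
By the outcome, as a careful person would: the job done as asked, in the order asked, and still so for the second after the job is handed in, with the robot touching nothing.
It also fails if it takes over 48 s, if anything falls off the work surface, if the arm or the gripper's body presses on something with over 40 N, if the wrist force passes 120 N, or if a joint passes its speed limit or range.

## Working session

There is one attempt and no reset: what is moved stays moved. The work goes in short steps, Python scripts to look and compute and a tool call to move; the robot and the scene stay as the last step left them, time stands still between calls to the robot, and variables do not carry over. Pictures are saved under pics/ and viewed, at most 10 in all, crops included, and the job is handed in when it is done.

Besides the shell and the picture viewer there is one more tool, called after "Call:" as name([rows], argument=value, ...), one row to a line, values as JSON. apply_moves: Moves the arm, as the interface text tells. Its arguments: {"type":"object","properties":{"offset":{"type":"array","items":{"type":"array","items":{"type":"number"}}},"yaw":{"type":"array","items":{"type":"number"}},"hand":{"type":"number"},"grip_force":{"type":"number"}},"required":["offset","yaw"]}

```bash
mkdir -p pics; ls
cat > h.py <<'E'
import numpy as np, cv2
from cell import bot
def cloud(n):
    p,d=bot.get_image(n); c=bot.get_calibration(n)
    v,u=np.mgrid[:420,:560]
    X=np.stack([(u-c['cx'])/c['fx']*d,(v-c['cy'])/c['fy']*d,d],-1)
    W=(X-np.array(c['t']))@np.array(c['R'])
    W[d==0]=np.nan
    return p,d,W
E
python3 - <<'E'
from h import *
ims=[]
for n in ['scene','top']:
    p,d,W=cloud(n); cv2.imwrite(f'pics/{n}0.png',p); np.save(n+'0.npy',W)
    for l in ['case','hasp','pin','mirror']:
        for r in bot.search_frame(n,l)[:4]: print(n,l,r)
    c=bot.get_calibration(n); print(-np.array(c['R']).T@np.array(c['t']), c['fx'])
print(bot.state())
E
```

```text
pics
scene case {'point': [615.9, -98.4, 114.7], 'conf': 0.82}
scene pin {'point': [438.2, 402.2, 60.6], 'conf': 0.97}
scene pin {'point': [417.5, 313.9, 87.5], 'conf': 0.69}
scene mirror {'point': [499.5, 294.5, 101.5], 'conf': 0.86}
[881.48902648 574.58587837 630.06113499] 406.661997822408
top hasp {'point': [596.0, -95.5, 160.3], 'conf': 0.74}
top pin {'point': [410.9, 300.3, 75.6], 'conf': 0.67}
top pin {'point': [428.2, 392.4, 58.7], 'conf': 0.45}
top mirror {'point': [493.8, 284.8, 86.6], 'conf': 0.72}
[ 345.28099901   81.74371974 1116.15684029] 429.0352242646559
{'t': 0.5, 'joint_pos': array([1.05024231e+00, 1.04139897e-01, 9.72432584e-02, 1.56388097e+00,
       7.89810862e-06, 1.35307688e+00]), 'dq': array([-0.00043626, -0.00071402,  0.00024072, -0.00026827,  0.0002124 ,
        0.00100523]), 'effort': array([-1.94186825e-03, -5.56273556e+01,  5.03386366e+01,  1.57748487e-03,
       -2.03241220e-04,  1.27184514e-06]), 'tcp_pos': array([178.94331213, 572.71004258, 231.27605754]), 'orientation': array([ 3.14157267e+00, -3.66800350e-06,  2.83875809e+00]), 'force': array([ 0.43985468, -0.04690836, -0.08879668]), 'ft_torque': array([-0.01439854, -0.00660267, -0.01928225]), 'grasp_force': 0.0, 'gripper_width': 85.21509453495365}
```

View pics/scene0.png

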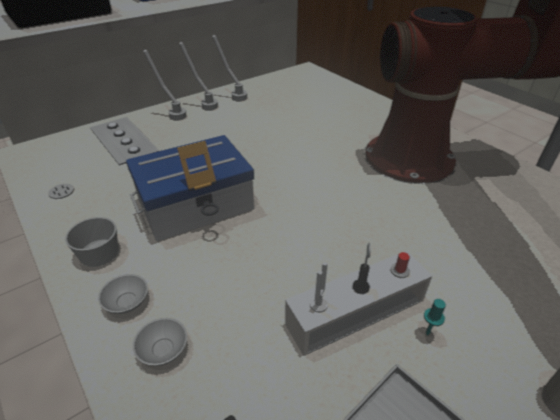

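View pics/top0.png

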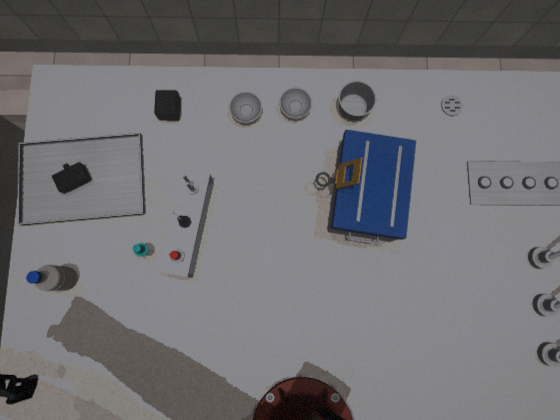

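Scene: the staple is at (208,210) and the hasp at (197,165), leaning back over the blue lid. The rack holds the fork at (318,290), the mirror at (362,277) and the red pin at (402,263). In the top view the staple is at (322,181), the hasp at (348,174) and the red pin at (175,256).
Could be taken for the pin: red pin (402,263), turquoise look-alike (435,312), mirror (362,277) and fork (318,290). I choose the red one in the rack.

Run:
```python
from h import *
for n in ['scene','top']:
    p=cv2.imread(f'pics/{n}0.png'); W=np.load(n+'0.npy'); hsv=cv2.cvtColor(p,cv2.COLOR_BGR2HSV)
    H,S,V=[hsv[...,i].astype(int) for i in range(3)]
    red=((H<8)|(H>172))&(S>150)&(V>90)&(W[...,1]>200)&(W[...,0]>300)
    q=W[red]; print(n,'red',len(q),np.nanmedian(q,0),np.nanpercentile(q,5,axis=0),np.nanpercentile(q,95,axis=0))
    t=q[q[:,2]>np.nanpercentile(q[:,2],60)]; print(' redtop',t.mean(0),np.median(t,0))
    blue=(H>100)&(H<130)&(S>120)&(abs(W[...,2]-120)<8)&(W[...,0]>400)
    q=W[blue]; r=cv2.minAreaRect(q[:,:2].astype(np.float32)); print(' lid',len(q),np.median(q[:,2]),r)
    ha=(H>8)&(H<28)&(S>110)&(abs(W[...,0]-600)<150)&(abs(W[...,1]+90)<80)&(W[...,2]>100)
    q=W[ha]; print(' hasp',len(q))
    if len(q):
        print(np.nanpercentile(q,[2,50,98],axis=0).round())
        m=q.mean(0);print(' hasp normal',np.linalg.svd(q-m)[2],m)
    st=(V<70)&(W[...,2]>55)&(W[...,2]<95)&(abs(W[...,0]-600)<120)&(W[...,1]>-80)&(W[...,1]<40)&(S<120)
    q=W[st]; print(' staple',len(q),np.nanpercentile(q,[3,50,97],axis=0).round() if len(q) else '')
    rk=(abs(W[...,2]-72)<4)&(W[...,1]>240)&(W[...,1]<340)&(W[...,0]>350)&(W[...,0]<680)
    q=W[rk]; print(' rack',len(q),np.median(q[:,2]),cv2.minAreaRect(q[:,:2].astype(np.float32)))
a=cv2.imread('pics/scene0.png'); b=cv2.imread('pics/top0.png')
o=np.hstack([cv2.resize(a[225:345,290:470],(540,360)),cv2.resize(b[160:290,120:220],(254,360))])
o2=np.hstack([cv2.resize(a[130:250,120:270],(450,360)),cv2.resize(b[120:245,305:425],(346,360))])
cv2.imwrite('pics/c1.png',np.vstack([o,np.pad(o2[:,:794],((0,0),(0,max(0,794-796)),(0,0)))])[:,:794][:600] if 0 else np.vstack([cv2.resize(o,(790,300)),cv2.resize(o2,(790,300))]))
```

```text
scene red 42 [416.17299396 307.10478881 112.4337149 ] [408.45075956 301.99808889 111.24610045] [421.14396531 313.15106043 113.63871902]
 redtop [416.91767419 307.23825497 113.25446975] [416.76884383 307.01169329 113.26591679]
 lid 2344 120.68524770317129 ((592.74072265625, -164.37852478027344), (171.873291015625, 236.82960510253906), 81.21072387695312)
 hasp 589
[[ 575. -114.  121.]
 [ 604.  -87.  142.]
 [ 628.  -74.  197.]]
 hasp normal [[-0.03400197 -0.43747516  0.89858742]
 [-0.99132474  0.12898078  0.0252829 ]
 [-0.12696115 -0.88993227 -0.43806555]] [603.09959455 -92.17910792 154.51625414]
 staple 347 [[505. -80.  62.]
 [586. -73.  79.]
 [623. -31.  94.]]
 rack 4039 72.37697069754603 ((497.2833251953125, 291.7478942871094), (71.8058090209961, 261.8140869140625), 79.91060638427734)
top red 49 [412.78130273 305.28728011 111.92843753] [406.55538712 297.68945776 109.079099  ] [419.73629647 313.97062665 114.77505271]
 redtop [412.82615919 304.35776971 113.59673062] [412.52412932 305.05034256 113.34391898]
 lid 5947 119.98426112384914 ((589.078369140625, -167.20541381835938), (173.88555908203125, 246.07359313964844), 81.49105072021484)
 hasp 429
[[ 572. -117.  120.]
 [ 600.  -95.  159.]
 [ 628.  -74.  200.]]
 hasp normal [[-0.05559735 -0.43417377  0.89911183]
 [ 0.98902594 -0.14740166 -0.01002179]
 [-0.13688177 -0.88868774 -0.43760426]] [599.89125273 -95.84874347 160.94865479]
 staple 127 [[482. -78.  58.]
 [599. -64.  77.]
 [622. -32.  85.]]
 rack 2530 72.17753394706207 ((496.5882568359375, 290.5763854980469), (71.19415283203125, 259.91583251953125), 79.9491195678711)
```

View pics/c1.png

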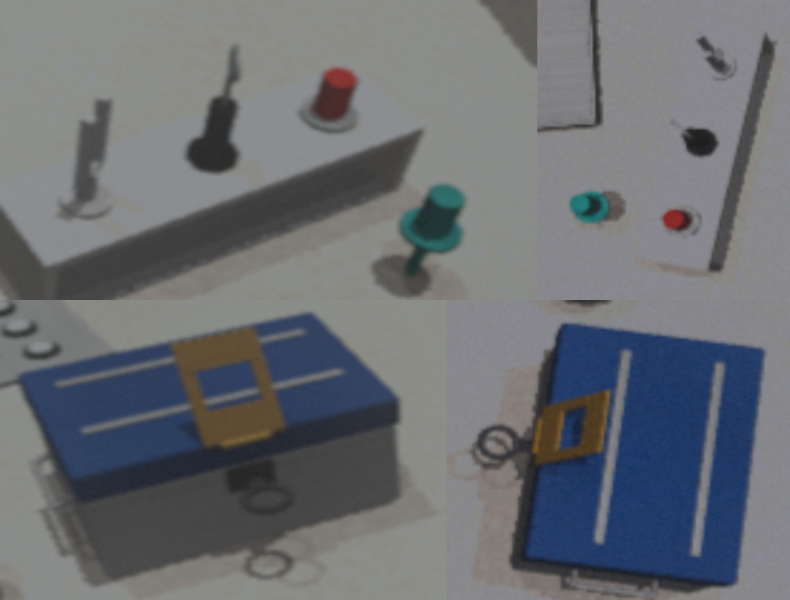

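The pin choice is confirmed: red handle, pale collar, in the rack's end hole. The estimates agree with the given sizes. The case yaw is about -8.5°, the staple centre is near (608,-46), the pin is at (414,306), and the hasp leans back 26°. I start by turning the tool and shutting the fingers.

Call:
apply_moves([
  [0,0,-0.003],
  [0,0,-0.003],
  [0,0,-0.003],
  [0,0,-0.003],
  [0,0,-0.003],
  [0,0,-0.003],
  [0,0,0],
  [0,0,0],
  [0,0,0],
  [0,0,0],
  [0,0,0],
  [0,0,0],
], yaw=[6.9,6.9,6.9,6.9,6.9,6.9,6.9,6.9,6.9,6.9,6.9,6.9], hand=255)

```text
t: 1.5
tcp_pos: [178.9, 572.7, 249.4]
orientation: [3.142, -0.0, 1.388]
force: [0.2, -0.1, -0.7]
gripper_width: 0.3
grasp_force: 0.0
```

```bash
cat >> h.py <<'E'
from scipy.spatial.transform import Rotation as Ro
CY=np.array([.148,.989]); CX=np.array([.989,-.148]); C0=np.array([590,-166.])
def go(P):
    s=bot.state(); R=Ro.from_euler('xyz',s['orientation']).as_matrix()
    print('t',round(s['t'],2),'tcp',s['tcp_pos'].round(1),'rpy',np.degrees(s['orientation']).round(1),'w',round(s['gripper_width'],1))
    print('to',np.round(P,1),'tool offset mm',(R.T@(np.array(P)-s['tcp_pos'])).round(1))
E
python3 - <<'E'
from h import *
a=C0+CY*22; go([*a,250])
W=np.load('top0.npy');V=cv2.imread('pics/top0.png').max(2)
for n in ['scene','top']:
    W=np.load(n+'0.npy');V=cv2.imread(f'pics/{n}0.png').max(2)
    q=W[(V<110)&(abs(W[...,2]-77)<4)&(abs(W[...,0]-605)<40)&(abs(W[...,1]+46)<26)]
    print(n,len(q),cv2.minEnclosingCircle(q[:,:2].astype(np.float32)),np.median(q,0))
E
```

```text
t 1.5 tcp [178.9 572.7 249.4] rpy [180.   -0.   79.5] w 0.3
to [ 593.3 -144.2  250. ] tool offset mm [-629.6  537.9   -0.7]
scene 126 ((607.0745849609375, -50.48394012451172), 22.201797485351562) [606.76593979 -47.75662926  78.02435562]
top 106 ((606.0220336914062, -51.73745346069336), 21.73432731628418) [605.53027815 -51.80719163  77.4153687 ]
```

Call:
apply_moves([
  [-0.0262,0.0224,0],
  [-0.0262,0.0224,0],
  [-0.0262,0.0224,0],
  [-0.0262,0.0224,0],
  [-0.0262,0.0224,0],
  [-0.0262,0.0224,0],
  [-0.0262,0.0224,0],
  [-0.0262,0.0224,0],
  [-0.0262,0.0224,0],
  [-0.0262,0.0224,0],
  [-0.0262,0.0224,0],
  [-0.0262,0.0224,0],
], yaw=[0,0,0,0,0,0,0,0,0,0,0,0])

```text
t: 2.5
tcp_pos: [388.7, 214.4, 249.6]
orientation: [3.141, -0.0, 1.394]
force: [0.6, 0.2, -0.1]
gripper_width: 0.4
grasp_force: 0.0
```

Call:
apply_moves([
  [-0.0262,0.0224,0],
  [-0.0262,0.0224,0],
  [-0.0262,0.0224,0],
  [-0.0262,0.0224,0],
  [-0.0262,0.0224,0],
  [-0.0262,0.0224,0],
  [-0.0262,0.0224,0],
  [-0.0262,0.0224,0],
  [-0.0262,0.0224,0],
  [-0.0262,0.0224,0],
  [-0.0262,0.0224,0],
  [-0.0262,0.0224,0],
], yaw=[0,0,0,0,0,0,0,0,0,0,0,0])

```text
t: 3.5
tcp_pos: [598.0, -142.6, 249.3]
orientation: [3.141, -0.0, 1.393]
force: [-0.1, 0.5, 1.1]
gripper_width: -0.1
grasp_force: 0.0
```

Run:
```python
from h import *
go([*(C0+CY*22),184])
p,d,W=cloud('scene'); cv2.imwrite('pics/s1.png',cv2.resize(p[60:260,90:330],(720,600)))
```

```text
t 3.5 tcp [ 598.  -142.6  249.3] rpy [180.   -0.   79.8] w -0.1
to [ 593.3 -144.2  184. ] tool offset mm [-2.4 -4.4 65.3]
```

View pics/s1.png

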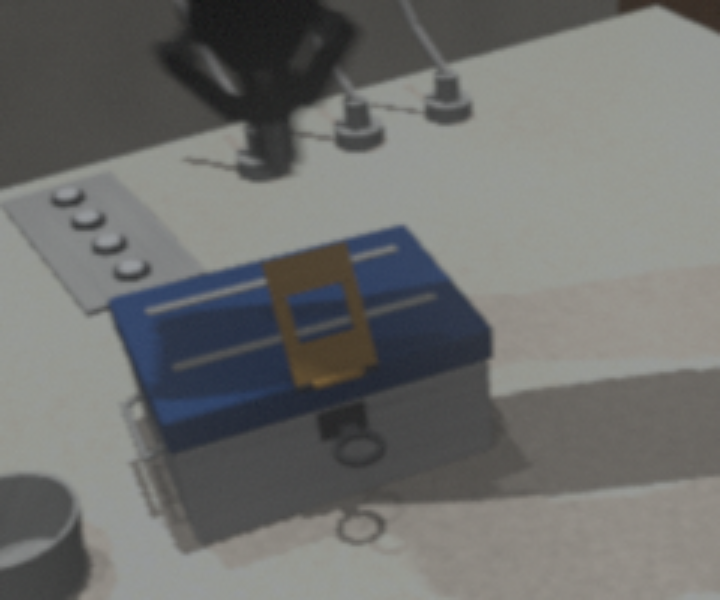

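The gripper is at crop (270,150), behind the brass hasp at (320,310). Now I lower it and push.

Call:
apply_moves([
  [-0.002,-0.004,0.022],
  [0,0,0.022],
  [0,0,0.021],
  [0,0,0],
  [0.008,0,0],
  [0.008,0,0],
  [0.008,0,0],
  [0.008,0,0],
  [0.008,0,0],
  [0.008,0,0],
  [0.008,0,0],
  [0.008,0,0],
], yaw=[0,0,0,0,0,0,0,0,0,0,0,0])

```text
t: 4.55
tcp_pos: [604.4, -78.2, 184.4]
orientation: [3.141, -0.0, 1.394]
force: [0.6, -0.1, 0.1]
gripper_width: -0.2
grasp_force: 0.1
```

Call:
apply_moves([
  [0.01,0,0],
  [0.01,0,0],
  [0.01,0,0],
  [0.01,0,0],
  [0.01,0,0],
  [0,0,0],
  [0,0,0],
  [0,0,-0.02],
  [0,0,-0.03],
  [0,0,-0.02],
  [0,0,0],
  [0,0,0],
], yaw=[0,0,0,0,0,0,0,0,0,0,0,0])

```text
t: 5.55
tcp_pos: [613.8, -30.7, 255.6]
orientation: [3.139, 0.0, 1.393]
force: [-0.5, -0.5, -0.2]
gripper_width: 0.1
grasp_force: 0.0
```

Run:
```python
from h import *
go([414,306,250])
p,d,W=cloud('scene'); cv2.imwrite('pics/s2.png',cv2.resize(p[60:260,90:330],(720,600)))
```

```text
t 5.55 tcp [613.8 -30.7 255.6] rpy [179.9   0.   79.8] w 0.1
to [414 306 250] tool offset mm [ 296.1 -256.2    4.9]
```

View pics/s2.png

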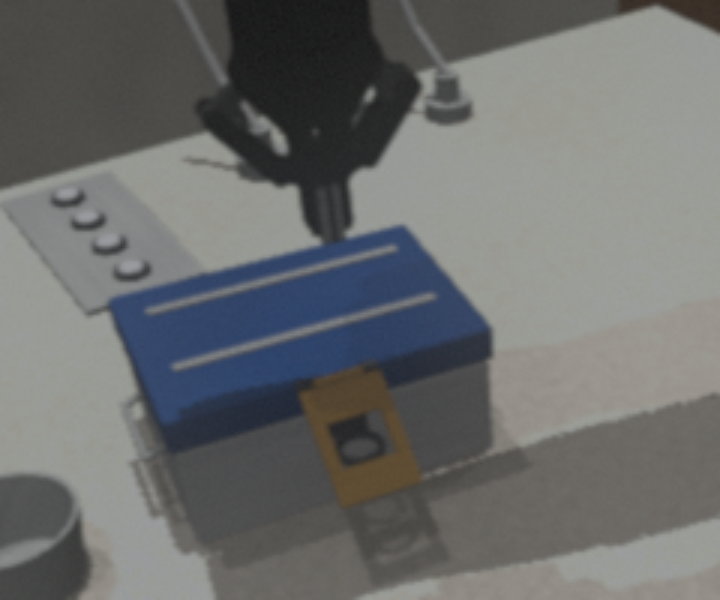

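The hasp is falling over the staple and the ring already shows through its slot at crop (360,440). I go above the pin, half open.

Call:
apply_moves([
  [0.0247,-0.0213,0],
  [0.0247,-0.0213,0],
  [0.0247,-0.0213,0],
  [0.0247,-0.0213,0],
  [0.0247,-0.0213,0],
  [0.0247,-0.0213,0],
  [0.0247,-0.0213,0],
  [0.0247,-0.0213,0],
  [0.0247,-0.0213,0],
  [0.0247,-0.0213,0],
  [0.0247,-0.0213,0],
  [0.0247,-0.0213,0],
], yaw=[0,0,0,0,0,0,0,0,0,0,0,0], hand=105)

```text
t: 6.6
tcp_pos: [412.2, 307.6, 252.8]
orientation: [-3.14, 0.001, 1.393]
force: [0.2, -0.9, 0.2]
gripper_width: 50.1
grasp_force: 0.0
```

Run:
```python
from h import *
ims=[]
for n,k in [('scene',(200,420,330,500)),('top',(200,320,120,240))]:
    p,d,W=cloud(n); ims.append(p); hsv=cv2.cvtColor(p,cv2.COLOR_BGR2HSV)
    H,S,V=[hsv[...,i].astype(int) for i in range(3)]
    red=((H<8)|(H>172))&(S>150)&(V>60)&(W[...,1]>200)&(W[...,0]>300)
    q=W[red]; print(n,len(q),np.nanmedian(q,0) if len(q) else '')
    ha=(H>8)&(H<28)&(S>110)&(abs(W[...,0]-600)<100)&(abs(W[...,1]+70)<80)
    q=W[ha]; q=q[~np.isnan(q[:,0])]; y=(q[:,:2]-C0)@CY; x=(q[:,:2]-C0)@CX
    print(' hasp case y,x,z',np.percentile(np.c_[y,x,q[:,2]],[3,50,97],axis=0).round())
go([414,306,96-19+2])
cv2.imwrite('pics/s3.png',np.hstack([cv2.resize(ims[0][150:330,250:490],(480,360)),cv2.resize(ims[0][130:250,150:270],(300,360))]))
```

```text
scene 5 [412.8966114  307.23215499 112.61722831]
 hasp case y,x,z [[ 90. -15. 120.]
 [ 92.  -1. 121.]
 [ 95.  15. 124.]]
top 9820 [360.60501442 284.74515382 731.03773394]
 hasp case y,x,z [[ 87. -24.  51.]
 [ 92.  -2. 118.]
 [101.  23. 123.]]
t 6.7 tcp [411.  309.5 252.9] rpy [-179.9    0.    80.1] w 50.2
to [414 306  79] tool offset mm [ -2.9   4.  173.9]
```

View pics/s3.png

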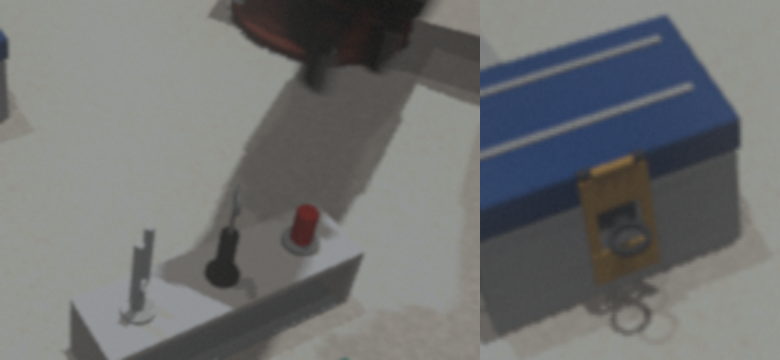

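The hasp now hangs over the staple, with the ring protruding through the slot at crop (630,240). The pin at (305,228) stands clear, so I descend and grasp it.

Call:
apply_moves([
  [-0.003,0.004,0.02],
  [0,0,0.025],
  [0,0,0.025],
  [0,0,0.025],
  [0,0,0.02],
  [0,0,0.02],
  [0,0,0.02],
  [0,0,0.01],
  [0,0,0.007],
  [0,0,0],
  [0,0,0],
], yaw=[0,0,0,0,0,0,0,0,0,0,0])

```text
t: 7.62
tcp_pos: [417.3, 303.0, 82.6]
orientation: [3.142, -0.0, 1.393]
force: [0.5, 0.1, 0.6]
gripper_width: 50.3
grasp_force: 0.0
```

Run:
```python
from h import *
go([414,306,80])
p,d,W=cloud('scene'); cv2.imwrite('pics/s4.png',cv2.resize(p[190:310,330:490],(800,600)))
```

```text
t 7.62 tcp [417.3 303.   82.6] rpy [180.   -0.   79.8] w 50.3
to [414 306  80] tool offset mm [ 2.4 -3.8  2.6]
```

View pics/s4.png

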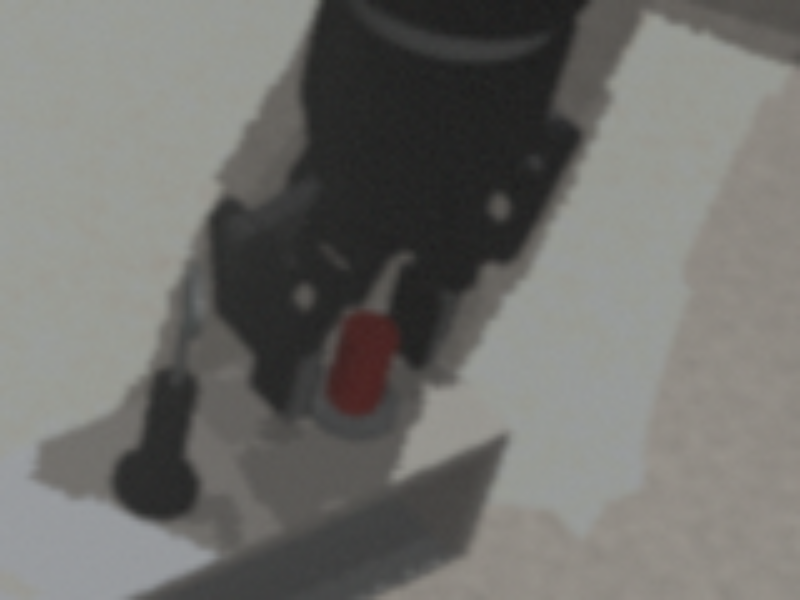

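The red handle at (363,363) sits between the pads and the mirror is clear. I correct by 3 mm and close.

Call:
apply_moves([
  [0.002,-0.004,0.002],
  [0,0,0],
  [0,0,0],
  [0,0,0],
  [0,0,0],
  [0,0,0],
  [0,0,0],
  [0,0,0],
  [0,0,0],
], yaw=[0,0,0,0,0,0,0,0,0], hand=255, grip_force=60)

```text
t: 8.42
tcp_pos: [413.8, 306.2, 81.1]
orientation: [3.141, -0.001, 1.394]
force: [-2.8, 1.4, 6.4]
gripper_width: 18.9
grasp_force: 58.6
```

Call:
apply_moves([
  [0,0,-0.006],
  [0,0,-0.012],
  [0,0,-0.018],
  [0,0,-0.022],
  [0,0,-0.022],
  [0,0,-0.022],
  [0,0,-0.022],
  [0,0,-0.022],
  [0,0,-0.022],
  [0,0,0],
  [0,0,0],
], yaw=[0,0,0,0,0,0,0,0,0,0,0])

```text
t: 9.33
tcp_pos: [414.3, 306.0, 250.2]
orientation: [3.139, -0.001, 1.394]
force: [0.4, 0.3, -1.7]
gripper_width: 18.8
grasp_force: 58.6
```

Run:
```python
from h import *
go([*(C0+CY*121),248])
```

```text
t 9.33 tcp [414.3 306.  250.2] rpy [ 1.799e+02 -1.000e-01  7.980e+01] w 18.8
to [607.9 -46.3 248. ] tool offset mm [-312.7  252.7    2.4]
```

Call:
apply_moves([
  [-0.015,0.012,0],
  [-0.028,0.0226,0],
  [-0.028,0.0226,0],
  [-0.028,0.0226,0],
  [-0.028,0.0226,0],
  [-0.028,0.0226,0],
  [-0.028,0.0226,0],
  [-0.028,0.0226,0],
  [-0.028,0.0226,0],
  [-0.028,0.0226,0],
  [-0.028,0.0226,0],
  [-0.018,0.015,0],
], yaw=[0,0,0,0,0,0,0,0,0,0,0,0])

```text
t: 10.33
tcp_pos: [607.8, -49.9, 246.6]
orientation: [-3.14, 0.0, 1.392]
force: [1.0, -0.0, -1.5]
gripper_width: 18.2
grasp_force: 58.7
```

Call:
apply_moves([
  [0,0,0.02],
  [0,0,0.02],
  [0,0,0.01],
  [0,0,0],
  [0,0,0],
  [0,0,0],
], yaw=[0,0,0,0,0,0])

```text
t: 10.83
tcp_pos: [607.6, -46.6, 199.4]
orientation: [3.141, 0.0, 1.394]
force: [0.0, -0.5, -0.1]
gripper_width: 18.5
grasp_force: 58.8
```

Run:
```python
from h import *
go([*(C0+CY*121),150])
for n in ['scene']:
    p,d,W=cloud(n); cv2.imwrite('pics/s5.png',cv2.resize(p[110:260,130:280],(600,600)))
    V=p.max(2)
    q=W[(V<115)&(abs(W[...,2]-77)<4)&(abs(W[...,0]-605)<40)&(abs(W[...,1]+46)<26)]
    print(n,len(q),cv2.minEnclosingCircle(q[:,:2].astype(np.float32)),np.percentile(q,[3,97],axis=0))
    hsv=cv2.cvtColor(p,cv2.COLOR_BGR2HSV);H,S,V=[hsv[...,i].astype(int) for i in range(3)]
    sh=W[(abs(W[...,2]-135)<12)&(W[...,1]>-75)&(abs(W[...,0]-607)<40)]; print('shank',len(sh),np.median(sh,0) if len(sh) else'')
    red=((H<8)|(H>172))&(S>140)&(V>60)&(abs(W[...,0]-600)<60); q=W[red]; print('red',len(q),np.nanmedian(q,0))
```

```text
t 10.83 tcp [607.6 -46.6 199.4] rpy [179.9   0.   79.9] w 18.5
to [607.9 -46.3 150. ] tool offset mm [ 0.4  0.2 49.4]
scene 141 ((601.9498901367188, -56.49836349487305), 29.740541458129883) [[577.80284623 -69.56045213  74.14185183]
 [624.91674555 -30.24745347  80.1962793 ]]
shank 101 [589.07547103 279.82241612 135.25478211]
red 0 [nan nan nan]
  return np.nanmean(a, axis, out=out, keepdims=keepdims)
```

View pics/s5.png

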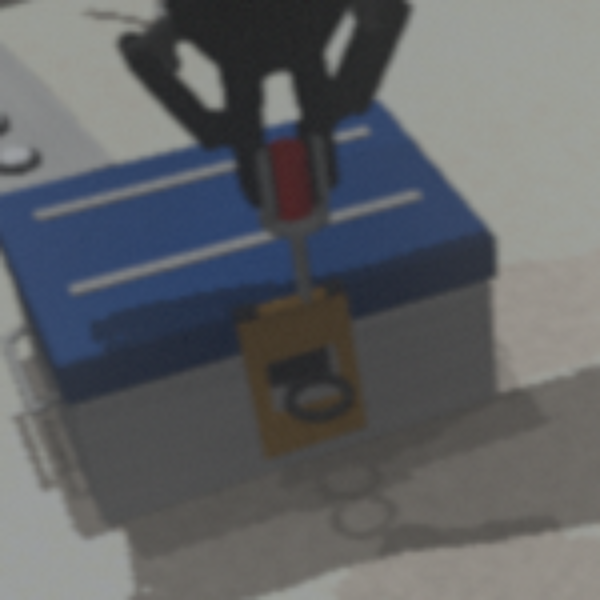

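The red pin hangs upright below the gripper at crop (293,185), with its foot at (305,295). The ring is at (320,398) and the hasp hangs down. I check the ring and the pin foot by projection.

Run:
```python
from h import *
c=bot.get_calibration('scene')
def pr(X):
    x=np.array(c['R'])@X+np.array(c['t']); return np.array([c['fx']*x[0]/x[2]+c['cx'],c['fy']*x[1]/x[2]+c['cy']])
off=np.array([130,110])
for X in ([607.9,-46.3,78],[607.9,-46.3,75.5],[607.6,-46.6,140.4],[607.6,-46.6,190]): print(X,((pr(np.array(X))-off+.5)*4).round())
print('seen ring crop (320,398)')
# ray of ring centre at z=75.5
u,v=320/4+130-.5,398/4+110-.5
R=np.array(c['R']);t=np.array(c['t']);o=-R.T@t;dv=R.T@np.array([(u-c['cx'])/c['fx'],(v-c['cy'])/c['fy'],1]);print(o+dv*(76.5-o[2])/dv[2])
```

```text
[607.9, -46.3, 78] [321. 398.]
[607.9, -46.3, 75.5] [321. 401.]
[607.6, -46.6, 140.4] [307. 302.]
[607.6, -46.6, 190] [295. 220.]
seen ring crop (320,398)
[607.57568471 -47.80244221  76.5       ]
```

Seen and projected positions agree within about 2 mm, so I lower the pin.

Call:
apply_moves([
  [0,0,0.015],
  [0,0,0.02],
  [0,0,0.015],
  [0,0,0.008],
  [0,0,0.008],
  [0,0,0.008],
  [0,0,0.008],
  [0,0,0.008],
  [0,0,0.008],
  [0,0,0.006],
  [0,0,0.004],
  [0,0,0],
], yaw=[0,0,0,0,0,0,0,0,0,0,0,0])

```text
t: 11.88
tcp_pos: [606.9, -46.7, 89.2]
orientation: [-3.14, -0.0, 1.394]
force: [0.5, 0.5, -0.8]
gripper_width: 18.1
grasp_force: 58.8
```

Call:
apply_moves([
  [0,0,0.002],
  [0,0,0.001],
  [0,0,0],
  [0,0,0],
], yaw=[0,0,0,0])

```text
t: 12.22
tcp_pos: [607.6, -46.9, 87.6]
orientation: [3.141, -0.0, 1.394]
force: [-0.7, -0.9, -1.1]
gripper_width: 18.2
grasp_force: 58.8
```

No contact force, so the shank went through. I release and retreat upwards.

Call:
apply_moves([
  [0,0,0],
  [0,0,0],
  [0,0,0],
  [0,0,0],
  [0,0,0],
  [0,0,0],
  [0,0,0],
  [0,0,0],
], yaw=[0,0,0,0,0,0,0,0], hand=105)

```text
t: 12.88
tcp_pos: [607.5, -46.8, 87.3]
orientation: [3.142, -0.0, 1.394]
force: [-0.7, 0.8, 0.4]
gripper_width: 50.6
grasp_force: 0.0
```

Call:
apply_moves([
  [0,0,-0.01],
  [0,0,-0.02],
  [0,0,-0.02],
  [0,0,-0.025],
  [0,0,-0.025],
  [0,0,-0.025],
  [0,0,-0.025],
  [0,0,0],
  [0,0,0],
  [0,0,0],
  [0,0,0],
  [0,0,0],
], yaw=[0,0,0,0,0,0,0,0,0,0,0,0])

```text
t: 13.88
tcp_pos: [606.9, -46.7, 236.1]
orientation: [-3.14, -0.0, 1.394]
force: [-0.1, 0.1, -0.2]
gripper_width: 50.1
grasp_force: 0.0
```

Run:
```python
from h import *
p,d,W=cloud('scene'); cv2.imwrite('pics/s6.png',np.hstack([cv2.resize(p[120:260,140:270],(430,463)),cv2.resize(p[190:330,280:390],(364,463))]))
hsv=cv2.cvtColor(p,cv2.COLOR_BGR2HSV);H,S,V=[hsv[...,i].astype(int) for i in range(3)]
red=((H<8)|(H>172))&(S>140)&(V>60)&(abs(W[...,0]-600)<60)&(abs(W[...,1]+46)<60); q=W[red]; print('red',len(q),np.nanpercentile(q,[5,50,95],axis=0).round(1)); print(bot.state()['t'])
```

```text
red 36 [[602.7 -52.6 115.3]
 [609.  -44.6 118.3]
 [615.  -37.7 119.6]]
13.9333
```

View pics/s6.png

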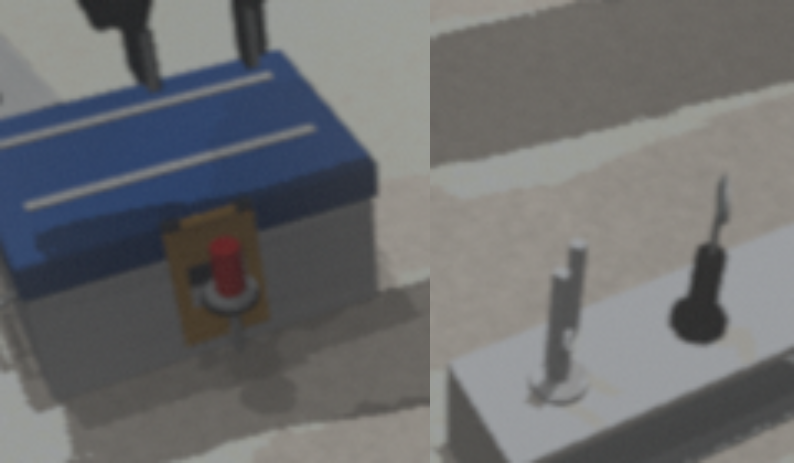

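The pin stands upright on the ring at crop (227,265), with its shank showing below. Its top is at about 118 mm, matching 78 + 40. The hasp is down and the mirror at (700,290) still stands in the rack.

```bash
python3 -c "
from cell import bot
print(bot.job_done())"
```

```text
the job is handed in; nothing more can be done
None
```

The case is locked: the hasp hangs over the staple, the red-handled pin stands upright through the eye down to its collar, and the mirror still stands in the rack; I handed the job in at about 14 s, and no verdict came back.

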